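Point out a jar in the counter showcase

TASK

A customer is about to take the jar with the green lid from the showcase: without gripping anything, gently push open with your fingertips the one glass panel that covers it, most of the way, and leave the other panel as it is. Then point at that jar: hold your fingertips a couple of centimetres above the middle of its lid, without touching it, for a good two seconds. Finally draw your hand well back and leave the panel open; no jar and nothing else on the counter may be moved or lifted.

Things in the scene. Friction and masses are not known exactly. Their poses are not given: they have to be found in the camera images.
- case: showcase fixed on the counter, wooden floor and ends, clear sides; 224 mm deep (its x, roughly away from the robot, turned up to 0.25 rad), 436 mm long (its y, to the robot's left); origin: centre of underside. Two glass panels close its top: left over the +y half, right over the -y half. They run along y between aluminium side tracks 122 mm high; end walls are 98 mm high, 213 mm from the origin
- left_panel (a joint): slide of the left (+y) glass panel, m: 0 shut, grows as it slides along the case's -y, over the right panel, to its stop at 0.165; stays where it is left, takes about 2 N. 205 mm long, top of its glass 119 mm above the counter. May start slightly ajar
- right_panel (a joint): slide of the right (-y) glass panel, m: 0 shut, grows as it slides along the case's +y, beneath the left panel, to its stop at 0.165; stays where it is left, takes about 2 N. 205 mm long, top of its glass 107 mm above the counter. May start slightly ajar
- left_pull (a point): middle of the outer (+y) face of the left panel's pull, a straight upright dark steel edge strip along the panel's outer end: 160 mm long (case x), 8 mm thick (case y), rising from the glass to 143 mm above the counter; this point is 131 mm above the counter and moves with the panel. Push on this face to open
- right_pull (a point): the same on the right panel: middle of the outer (-y) face of its upright dark steel edge strip, 160 mm long, 8 mm thick, top 143 mm above the counter; this point is 131 mm above the counter and moves with the panel. Push on this face to open
- green_lid (a point): centre of the top of the green lid of a loose amber glass stock jar, 72 mm tall, 54 mm across, lid 52 mm across and 17 mm thick. It stands upright in the showcase, lid top 82 mm above the counter, below the glass; the jar to point at. The six jars change places
- orange_lid (a point): centre of the top of the orange lid of a loose amber glass stock jar, 72 mm tall, 54 mm across, lid 52 mm across and 17 mm thick. It stands upright in the showcase, lid top 82 mm above the counter, below the glass. The six jars change places
- blue_lid (a point): centre of the top of the blue lid of a loose amber glass stock jar, 72 mm tall, 54 mm across, lid 52 mm across and 17 mm thick. It stands upright in the showcase, lid top 82 mm above the counter, below the glass. The six jars change places
- white_lid (a point): centre of the top of the white lid of a loose amber glass stock jar, 72 mm tall, 54 mm across, lid 52 mm across and 17 mm thick. It stands upright in the showcase, lid top 82 mm above the counter, below the glass. The six jars change places
- black_lid (a point): centre of the top of the black lid of a loose amber glass stock jar, 72 mm tall, 54 mm across, lid 52 mm across and 17 mm thick. It stands upright in the showcase, lid top 82 mm above the counter, below the glass. The six jars change places
- red_lid (a point): centre of the top of the red lid of a loose amber glass stock jar, 72 mm tall, 54 mm across, lid 52 mm across and 17 mm thick. It stands upright in the showcase, lid top 82 mm above the counter, below the glass. The six jars change places
- bell: loose desk bell, steel dome on a black foot, 84 mm across, 58 mm high, origin under its centre; bystander
- tumbler: loose glass tumbler holding slim cartons, 94 mm across, 176 mm high in all, origin under its centre; bystander
- carton0: loose black stock carton 90 x 60 x 90 mm, origin under its centre; bystander
- carton1: loose black stock carton 90 x 60 x 90 mm, origin under its centre; bystander
- carton2: loose black stock carton 90 x 60 x 90 mm, stacked on the other two, origin under its centre; bystander

How it is judged:
On the way, in this order (a step that is already met when the one before it is completed fails the run):
1. the glass panel above the green-lidded jar is pushed open by more than 120 mm (((y of green_lid in the frame of case above 0 m and value of joint left_panel above 0.12 m) or (y of green_lid in the frame of case below 0 m and value of joint right_panel above 0.12 m)) and ((y of green_lid in the frame of case above 0 m and distance of right_pull from where it was at the start of the episode below 0.02 m) or (y of green_lid in the frame of case below 0 m and distance of left_pull from where it was at the start of the episode below 0.02 m))), for 0.1 s.
2. with that panel open, the fingertips stay for 1.5 s within 20 mm of the middle of the green lid, seen from above, and at most 45 mm above it (((y of green_lid in the frame of case above 0 m and value of joint left_panel above 0.12 m) or (y of green_lid in the frame of case below 0 m and value of joint right_panel above 0.12 m)) and horizontal distance between the grasp point and green_lid below 0.02 m and z of the grasp point in the frame of green_lid between 0.019 and 0.064 m), for 1.5 s.
At the end, for the whole second after the job is handed in: The panel over the green-lidded jar stands open by more than 120 mm, the other panel is within 20 mm of where it was, the hand is more than 120 mm from the green lid, every jar is within 10 mm and every other loose thing within 20 mm of where it stood (all of step 1 and distance between the grasp point and green_lid above 0.12 m and distance of each of green_lid, orange_lid, blue_lid, white_lid, black_lid, red_lid from where it was at the start of the episode below 0.01 m and distance of each of bell, tumbler, carton0, carton1, carton2 from where it was at the start of the episode below 0.02 m); the robot touches nothing.
It fails at once if the green-lidded jar is touched (contact force between any of the fingers, the arm and jar_green above 0.3 N).
It fails at once if a jar is moved by more than 15 mm or lifted (distance of any of green_lid, orange_lid, blue_lid, white_lid, black_lid, red_lid from where it was at the start of the episode above 0.015 m).
It fails at once if the other glass panel is pushed by more than 30 mm ((y of green_lid in the frame of case above 0 m and distance of right_pull from where it was at the start of the episode above 0.03 m) or (y of green_lid in the frame of case below 0 m and distance of left_pull from where it was at the start of the episode above 0.03 m)).
It fails at once if a glass panel is gripped or pushed with more than 35 N (contact force between any of the fingers, the arm and left_panel above 35 N or contact force between any of the fingers, the arm and right_panel above 35 N).
It fails at once if something else on the counter is moved by more than 30 mm (distance of any of bell, tumbler, carton0, carton1, carton2 from where it was at the start of the episode above 0.03 m).
It also fails if it takes over 46 s, if anything falls off the work surface, if the arm or the gripper's body presses on something with over 40 N, if the wrist force passes 120 N, or if a joint passes its speed limit or range.

ROBOT

A 6-joint arm with a two-finger parallel gripper is mounted at the origin on the work surface. World frame = base frame: x ahead of the robot, y to its left, z up, the work surface at z = 0. Lengths are in m, angles in rad, forces in N, time in s.
With the tool pointing down it reaches from about 0.225 to 0.875 m from the base axis. Payload 3.4 kg.
Tool frame: the origin (TCP) lies on the centre line of the jaws, within the pads' length; the fingertips stand 11 mm ahead of it and the grasp point (between the pads) lies 8 mm behind it; z points along the fingers, y is the line along which they close (so a half turn about z gives the same grasp; the last joint's range is limited). The gripper opens to 85 mm and grips with 20 to 120 N. Pads are 22 mm wide; open, the fingers measure 114 mm over their backs; the gripper's body (76 mm by 85 mm) begins 54 mm behind the grasp point. The pads swing forward as they close: fully open they stand 13 mm farther back than shut.
Start: joints at [1.194, 0.276, 1.505, -0, 1.361, -0.121], TCP at [0.146, 0.556, 0.242] pointing down, gripper open.
Joint ranges: [-2.89, 2.89], [-0.75, 2.08], [0.22, 2.7], [-1.18, 4.32], [0.11, 2.71], [-2.7, 2.7]. Speed limits (rad/s): [2.57, 2.57, 3.14, 3.14, 3.14, 3.14].

INTERFACE

Orientations are given as a unit quaternion [w, x, y, z].
In Python, from rig import manip, eyes, job gives the robot as it stands.
- The arm moves only by the tool drive_tool, never from a script. Its argument "rows" is a list of rows, each a list of 3 entries, a list of its own where there are three numbers: the turn, a rotation vector about the world's x, y, z in rad, then the shift along the world's x, y, z in cm, then the finger opening in cm, from 0 to 8.54. A call has 1 to 8 rows; each row shifts and turns the commanded pose from where the row before left it; what a row does not reach is not made up. A row lasts 1/8 s, in which the tool goes at most 62.5 mm and 10.7 degrees, less where a joint would pass 70% of its speed; a pose out of reach is approached as far as the arm can. A call is refused whole if a number of a shift passes 6.25 or a number of a turn 0.188, either way. A call with a gripper value outside its range is refused whole. The fingers move at their own pace and stop on an object; "force" is the grip in N (left out, the last holds). Time passes only in rows, so rows that do not move let the fingers close. It gives the time, the measured TCP pose, the force, the opening and the grip force at its end, in the units of the state.
- manip.get_state(): the state, without advancing time (a new reading comes with each control period).
- eyes.get_image(name): name is "side" or "top" or "wrist"; returns the picture (400x640x3 uint8, red, green, blue); there is no depth.
- eyes.get_calibration(name): a dict with "camera_matrix" (3x3 intrinsics, pixels), "view" (4x4, takes a point from world to camera coordinates). Camera axes: x right, y up, looking along -z (the intrinsics and any distortion apply to the point x, -y, -z); pixel columns grow to the right and rows downward; lengths in m; the calibration is good to about 2 mm. The wrist camera is an equidistant fisheye: a pixel r from the principal point sees the ray r / f radians off the axis. A picture is of the moment at which its call begins: read the wrist's pose just before it. get_calibration takes no time and is no camera call; for the wrist camera it gives the pose at the moment of the call.
- job.sign_off(): hands the job in; it is judged then, once.
The state is a dict: "clock": time; "qpos": joint angles; "qd": joint speeds; "effort": joint torques, N m; "position": TCP position; "ee_rot": TCP orientation; "contact_force": force on the tool from outside, world axes, zero at the start; "moment": the same for the moment, N m; "width": finger opening in m; "gripper_force": force on a finger pad.
Only numpy, scipy, OpenCV 4.12 (cv2) and the standard library are available. Lean on these libraries where they do the work, as an engineer would, in place of code of your own. Each camera call takes 0.05 s, during which the arm holds its last target. There are 200 camera calls.

## Working session

There is one attempt and no reset: what is moved stays moved. The work goes in short steps, Python scripts to look and compute and a tool call to move; the robot and the scene stay as the last step left them, time stands still between calls to the robot, and variables do not carry over. Pictures are saved under pics/ and viewed, at most 10 in all, crops included, and the job is handed in when it is done.

Besides the shell and the picture viewer there is one more tool, called after ">>>" as name([rows], argument=value, ...), one row to a line, values as JSON. drive_tool: Moves the arm, as the interface text tells. Its arguments: {"type":"object","properties":{"rows":{"type":"array"},"force":{"type":"number"}},"required":["rows"]}

```bash
mkdir -p pics; cat > h.py <<'E'
import numpy as np, cv2
from rig import manip, eyes, job
def ray(name,uv,z):
    c=eyes.get_calibration(name);K=np.array(c["camera_matrix"]);V=np.array(c["view"])
    uv=np.atleast_2d(np.array(uv,float));o=-V[:3,:3].T@V[:3,3]
    d=np.c_[(uv[:,0]-K[0,2])/K[0,0],-(uv[:,1]-K[1,2])/K[1,1],-np.ones(len(uv))]@V[:3,:3]
    return o+d*((z-o[2])/d[:,2])[:,None]
def proj(name,P):
    c=eyes.get_calibration(name);K=np.array(c["camera_matrix"]);V=np.array(c["view"])
    p=np.atleast_2d(P)@V[:3,:3].T+V[:3,3]
    return np.c_[K[0,0]*p[:,0]/-p[:,2]+K[0,2],K[1,1]*-p[:,1]/-p[:,2]+K[1,2]]
E
python3 - <<'E'
from h import *
for n in("top","side"):
    im=eyes.get_image(n);cv2.imwrite(f"pics/{n}0.png",im[:,:,::-1]);c=eyes.get_calibration(n);print(c)
E
```

```text
{'camera_matrix': array([[375.74546042,   0.        , 317.31082293],
       [  0.        , 375.74546042, 199.23317192],
       [  0.        ,   0.        ,   1.        ]]), 'view': array([[-0.00313605, -0.99997503, -0.00633319, -0.03577431],
       [ 0.98652845, -0.00412962,  0.16353763, -0.52913498],
       [-0.1635597 , -0.00573501,  0.98651677, -1.33723917],
       [ 0.        ,  0.        ,  0.        ,  1.        ]])}
{'camera_matrix': array([[435.29505452,   0.        , 315.77267394],
       [  0.        , 435.29505452, 194.37681373],
       [  0.        ,   0.        ,   1.        ]]), 'view': array([[-0.99608011, -0.08795414, -0.00940647,  0.525974  ],
       [ 0.03559494, -0.4959051 ,  0.86764689, -0.14208466],
       [-0.08097785,  0.86391099,  0.49709193, -1.22293822],
       [ 0.        ,  0.        ,  0.        ,  1.        ]])}
```

View pics/top0.png

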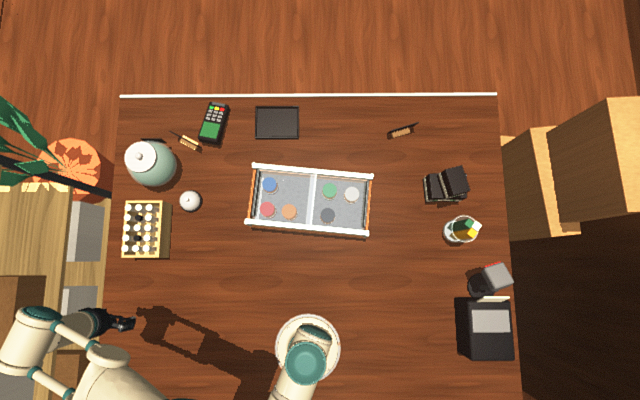

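View pics/side0.png

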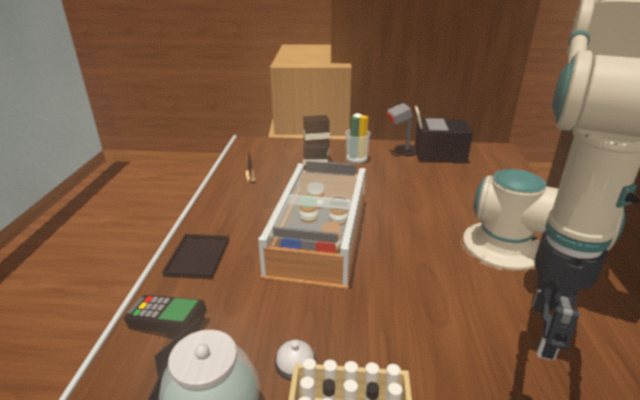

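Top view: the case spans about (250–372, 165–236). The green lid is at (330,190), right of centre, so it sits under the right (-y) panel. Carton stack at (445,185), tumbler at (462,230). Next I'll zoom in and measure.

```bash
python3 - <<'E'
from h import *
im=cv2.imread("pics/top0.png")
cv2.imwrite("pics/crop.png",cv2.resize(im[155:245,240:380],None,fx=5.7,fy=5.7,interpolation=cv2.INTER_CUBIC))
# white tracks: bright low-sat
hsv=cv2.cvtColor(im,cv2.COLOR_BGR2HSV)
roi=np.zeros(im.shape[:2],np.uint8);roi[155:245,240:380]=1
m=((hsv[...,1]<60)&(hsv[...,2]>215)&(roi>0)).astype(np.uint8)
for c in cv2.findContours(m,0,2)[0]:
    if cv2.contourArea(c)>40:
        r=cv2.minAreaRect(c);b=cv2.boxPoints(r);print("track",b.round(1).tolist(),ray("top",b,.122)[:,:2].round(4).tolist())
g=((hsv[...,0]>45)&(hsv[...,0]<85)&(hsv[...,1]>80)&(roi>0)).astype(np.uint8)
for c in cv2.findContours(g,0,2)[0]:
    if cv2.contourArea(c)>15: r=cv2.minEnclosingCircle(c);print("green",r,ray("top",r[0],.082).round(4))
for n,uv,z in(("bell",(190,201),.03),("cartons",(447,185),.1),("tumbler",(462,230),.1)):print(n,ray("top",uv,z).round(3))
E
```

```text
track [[342.20001220703125, 196.60000610351562], [348.3999938964844, 184.1999969482422], [360.79998779296875, 190.39999389648438], [354.6000061035156, 202.8000030517578]] [[0.5249, -0.1244], [0.5686, -0.1466], [0.5464, -0.1893], [0.5029, -0.167]]
track [[243.6999969482422, 223.60000610351562], [249.39999389648438, 161.60000610351562], [373.79998779296875, 173.1999969482422], [368.0, 235.1999969482422]] [[0.4323, 0.2147], [0.6515, 0.2007], [0.6076, -0.236], [0.3911, -0.2103]]
bell [[0.527 0.435 0.03 ]]
cartons [[ 0.569 -0.497  0.1  ]]
tumbler [[ 0.409 -0.539  0.1  ]]
```

View pics/crop.png

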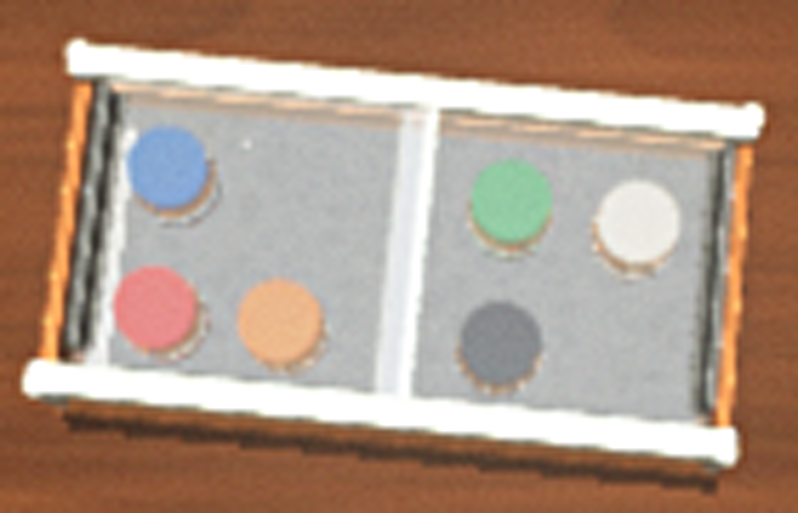

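The zoomed crop shows the track outer corners at about (68,40), (765,105), (24,395) and (735,465). The green lid centre is (511,200). The right pull is the dark strip from (718,150) to (703,410).

```bash
python3 - <<'E'
from h import *
f=lambda a:np.array(a,float)/5.7+[240-.4,155-.4]
C=ray("top",f([(68,40),(765,105),(735,465),(24,395)]),.122)[:,:2]
o=C.mean(0);d=(C[0]+C[3]-C[1]-C[2]);ey=d/np.linalg.norm(d);ex=np.array([ey[1],-ey[0]])
print("corners",C.round(4).tolist(),"o",o.round(4),"yaw",np.arctan2(-ey[0],ey[1]),"len",np.linalg.norm(d)/2)
toc=lambda P:np.c_[(P[:,:2]-o)@ex,(P[:,:2]-o)@ey].round(4)
im=cv2.imread("pics/top0.png");hsv=cv2.cvtColor(im,cv2.COLOR_BGR2HSV).astype(int)
m=np.zeros(im.shape[:2],np.uint8);s=hsv[155:245,240:380];m[155:245,240:380]=(s[...,0]>55)&(s[...,0]<85)&(s[...,1]>60)
c=max(cv2.findContours(m,0,2)[0],key=cv2.contourArea);r=cv2.minEnclosingCircle(c);P=ray("top",r[0],.082);print("green",r,P.round(4),toc(P))
for n,p in(("pull R outer top",[(728,150),(713,410)]),("pull R inner top",[(712,150),(695,410)]),("pull L",[(90,90),(112,90)])):
    P=ray("top",f(p),.143);print(n,P.round(4).tolist(),toc(P).tolist())
s=manip.get_state();print(s["position"],s["ee_rot"],s["width"],s["clock"])
from scipy.spatial.transform import Rotation as R
q=s["ee_rot"];print(R.from_quat([*q[1:],q[0]]).as_matrix().round(3))
E
```

```text
corners [[0.6514, 0.1933], [0.6081, -0.2362], [0.3878, -0.2122], [0.4313, 0.2142]] o [ 0.5196 -0.0102] yaw -0.10100788946388743 len 0.43012032313402
green ((329.0, 189.75), 6.600289344787598) [[ 0.5569 -0.0799  0.082 ]] [[ 0.0441 -0.0656]]
pull R outer top [[0.5755, -0.2101, 0.143], [0.4188, -0.1973, 0.143]] [[0.0757, -0.1932], [-0.0815, -0.1963]]
pull R inner top [[0.5755, -0.2004, 0.143], [0.4188, -0.1867, 0.143]] [[0.0748, -0.1836], [-0.0825, -0.1857]]
pull L [[0.6144, 0.1752, 0.143], [0.6143, 0.1619, 0.143]] [[0.0755, 0.1941], [0.0768, 0.1808]]
[0.14528737 0.55586126 0.24151216] [-2.09667292e-04  1.27518857e-01  9.91835783e-01 -8.22839728e-04] 0.08579158340578205 0.1
[[-0.967  0.253 -0.001]
 [ 0.253  0.967 -0.002]
 [ 0.    -0.002 -1.   ]]
```

>>> drive_tool([
  [[0,0,-0.088],[2.2,-5.0,0],0],
  [[0,0,-0.088],[2.2,-5.0,0],0],
  [[0,0,-0.088],[2.2,-5.0,0],0],
  [[0,0,-0.088],[2.2,-5.0,0],0],
  [[0,0,-0.088],[2.2,-5.0,0],0],
  [[0,0,-0.088],[2.2,-5.0,0],0],
  [[0,0,-0.088],[2.2,-5.0,0],0],
  [[0,0,-0.088],[2.2,-5.0,0],0],
], force=20)

```text
clock: 1.1
position: [0.3217, 0.1547, 0.2423]
ee_rot: [0.0, 0.463, 0.886, 0.0]
contact_force: [1.4, 0.5, 0.3]
width: -0.0004
gripper_force: 0.0
```

>>> drive_tool([
  [[0,0,-0.088],[2.2,-5.0,0],0],
  [[0,0,-0.088],[2.2,-5.0,0],0],
  [[0,0,-0.088],[2.2,-5.0,0],0],
  [[0,0,-0.088],[2.2,-5.0,0],0],
  [[0,0,-0.088],[2.2,-5.0,0],0],
  [[0,0,-0.088],[2.2,-5.0,0],0],
  [[0,0,-0.088],[2.2,-5.0,0],0],
  [[0,0,-0.088],[2.0,-5.0,0],0],
])

```text
clock: 2.1
position: [0.4959, -0.2454, 0.2418]
ee_rot: [-0.0, 0.74, 0.672, 0.0]
contact_force: [1.2, 0.2, -0.3]
width: -0.0001
gripper_force: 0.0
```

>>> drive_tool([
  [[0,0,0],[0,0,0],0],
  [[0,0,0],[0,0,0],0],
])

```text
clock: 2.35
position: [0.4948, -0.243, 0.2415]
ee_rot: [-0.001, 0.739, 0.673, -0.0]
contact_force: [0.3, 0.3, 0.5]
width: -0.0001
gripper_force: 0.0
```

```bash
python3 - <<'E'
from h import *
from scipy.spatial.transform import Rotation as R
s=manip.get_state();q=s["ee_rot"];print(s["position"],s["width"],s["qpos"],s["contact_force"],s["clock"]);print(R.from_quat([*q[1:],q[0]]).as_matrix().round(3))
cv2.imwrite("pics/w1.png",eyes.get_image("wrist")[:,:,::-1]);c=eyes.get_calibration("wrist");print(c)
E
```

```text
[ 0.49480447 -0.24304714  0.24154646] -7.855142588647683e-05 [-5.83191613e-01  2.41927742e-01  1.55459644e+00  6.10793061e-04
  1.34760680e+00 -4.90258041e-01] [0.29824328 0.27871973 0.46401134] 2.35
[[ 0.093  0.996 -0.002]
 [ 0.996 -0.093  0.002]
 [ 0.002 -0.002 -1.   ]]
{'camera_matrix': array([[309.70691629,   0.        , 318.3054138 ],
       [  0.        , 309.70691629, 198.97883278],
       [  0.        ,   0.        ,   1.        ]]), 'view': array([[ 0.99577585, -0.09178898, -0.00228708, -0.51434175],
       [ 0.08715799,  0.95278394, -0.29087154,  0.22564599],
       [ 0.0288779 ,  0.28944351,  0.95675938, -0.32324516],
       [ 0.        ,  0.        ,  0.        ,  1.        ]])}
```

View pics/w1.png

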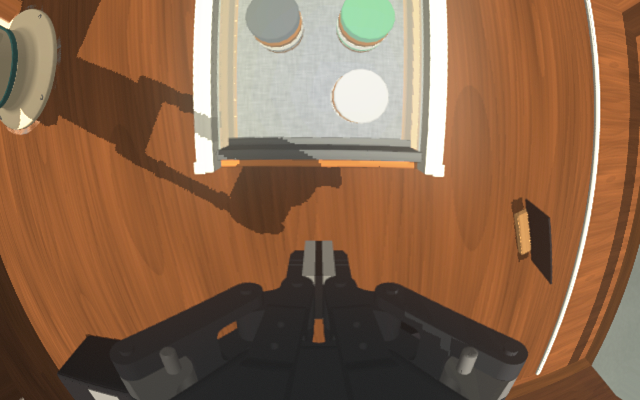

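The wrist view shows the right pull strip as a dark band at rows 138–160, cols 225–420, with the closed fingertips at (318,242) outside it. The space below is free, so I'll go down and approach.

>>> drive_tool([
  [[0,0,0],[0,0,-3.0],0],
  [[0,0,0],[0,0,-3.0],0],
  [[0,0,0],[0,0,-3.0],0],
  [[0,0,0],[0,0,-2.0],0],
  [[0,0,0],[0.05,0.5,0],0],
  [[0,0,0],[0.05,0.5,0],0],
  [[0,0,0],[0,0,0],0],
])

```text
clock: 3.28
position: [0.4971, -0.2332, 0.1337]
ee_rot: [0.001, 0.739, 0.674, 0.0]
contact_force: [-0.4, -0.3, 0.1]
width: 0.0
gripper_force: 0.0
```

>>> drive_tool([
  [[0,0,0],[0.05,0.5,0],0],
  [[0,0,0],[0.05,0.5,0],0],
  [[0,0,0],[0.05,0.5,0],0],
  [[0,0,0],[0.05,0.5,0],0],
  [[0,0,0],[0.05,0.5,0],0],
  [[0,0,0],[0.05,0.5,0],0],
])

```text
clock: 4.03
position: [0.4996, -0.2036, 0.1324]
ee_rot: [0.0, 0.739, 0.673, -0.0]
contact_force: [-1.6, -2.4, 1.4]
width: -0.0002
gripper_force: 0.8
```

```bash
python3 - <<'E'
from h import *
s=manip.get_state();print(s["position"],s["contact_force"],s["clock"])
cv2.imwrite("pics/w2.png",eyes.get_image("wrist")[:,:,::-1])
E
```

```text
[ 0.49959124 -0.20356638  0.13242332] [-1.59083134 -2.36600676  1.41788764] 4.025
```

View pics/w2.png

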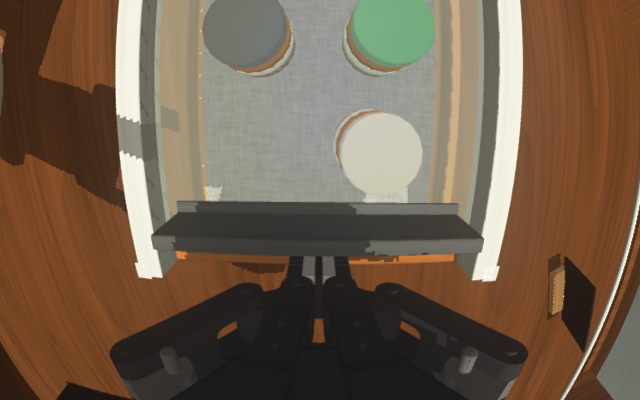

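The fingers are touching the pull strip (band at rows 202–253) with about 2.4 N, which matches the panel's friction. I'll push on along the case's +y.

>>> drive_tool([
  [[0,0,0],[0.1,1.0,0],0],
  [[0,0,0],[0.12,1.2,0],0],
  [[0,0,0],[0.12,1.2,0],0],
  [[0,0,0],[0.12,1.2,0],0],
  [[0,0,0],[0.12,1.2,0],0],
  [[0,0,0],[0.12,1.2,0],0],
  [[0,0,0],[0.12,1.2,0],0],
  [[0,0,0],[0.12,1.2,0],0],
])

```text
clock: 5.08
position: [0.5091, -0.1089, 0.1324]
ee_rot: [0.0, 0.739, 0.673, 0.0]
contact_force: [2.0, -1.7, 1.1]
width: -0.0001
gripper_force: 0.9
```

>>> drive_tool([
  [[0,0,0],[0.1,1.0,0],0],
  [[0,0,0],[0.1,1.0,0],0],
  [[0,0,0],[0.1,1.0,0],0],
  [[0,0,0],[0.05,0.5,0],0],
  [[0,0,0],[0.05,0.5,0],0],
  [[0,0,0],[0,0,0],0],
])

```text
clock: 5.82
position: [0.5124, -0.0689, 0.1321]
ee_rot: [-0.001, 0.739, 0.674, -0.0]
contact_force: [-0.3, -0.8, -0.7]
width: 0.0001
gripper_force: 0.0
```

```bash
python3 - <<'E'
from h import *
s=manip.get_state();print(s["position"],s["contact_force"],s["clock"])
w=eyes.get_image("wrist")[:,:,::-1];c=eyes.get_calibration("wrist");t=eyes.get_image("top")[155:245,240:380,::-1]
a=np.zeros((600,800,3),np.uint8);t=cv2.resize(t,(311,200));a[:400,:640]=w;a[400:,:311]=t
cv2.imwrite("pics/w3.png",a);np.savez("w3.npz",**c)
E
```

```text
[ 0.51238902 -0.06894771  0.13213311] [-0.28061533 -0.80331335 -0.65392471] 5.825
```

View pics/w3.png

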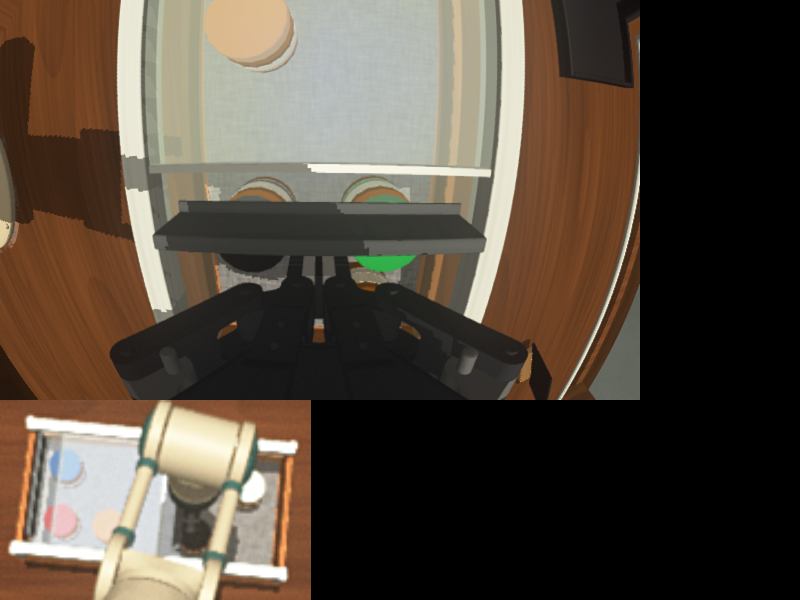

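>>> drive_tool([
  [[0,0,0],[0.04,0.4,0],0],
  [[0,0,0],[0.03,0.3,0],0],
  [[0,0,0],[0,0,0],0],
])

```text
clock: 6.3
position: [0.5134, -0.0623, 0.1322]
ee_rot: [-0.0, 0.739, 0.674, 0.0]
contact_force: [0.5, 0.1, -0.5]
width: -0.0001
gripper_force: 0.2
```

>>> drive_tool([
  [[0,0,0],[0.0,0.0,0],0],
  [[0,0,0],[-0.15,-1.5,0],0],
  [[0,0,0],[-0.15,-1.5,0],0],
  [[0,0,0],[0,0,3.5],0],
  [[0,0,0],[0,0,3.5],0],
  [[0,0,0],[-0.3,-3,0],0],
  [[0,0,0],[0,0,0],0],
  [[0,0,0],[0,0,0],0],
])

```text
clock: 7.3
position: [0.5071, -0.123, 0.2019]
ee_rot: [-0.001, 0.74, 0.673, 0.0]
contact_force: [-0.5, 0.1, -0.4]
width: -0.0002
gripper_force: 0.0
```

```bash
cat >> h.py <<'E'
def wray(c,uv,z):
    K=np.array(c["camera_matrix"]);V=np.array(c["view"]);uv=np.atleast_2d(np.array(uv,float))
    a=(uv-K[:2,2])/K[0,0];r=np.linalg.norm(a,axis=1)+1e-9;n=a/r[:,None]
    d=np.c_[n[:,0]*np.sin(r),-n[:,1]*np.sin(r),-np.cos(r)]@V[:3,:3];o=-V[:3,:3].T@V[:3,3]
    return o+d*((z-o[2])/d[:,2])[:,None]
E
python3 - <<'E'
from h import *
s=manip.get_state();print(s["position"],s["contact_force"],s["clock"])
c=eyes.get_calibration("wrist");w=np.ascontiguousarray(eyes.get_image("wrist")[:,:,::-1])
hsv=cv2.cvtColor(w,cv2.COLOR_BGR2HSV);m=cv2.inRange(hsv,(50,80,60),(85,255,255))
k=max(cv2.findContours(m,0,2)[0],key=cv2.contourArea)
P=wray(c,k[:,0],.082);(ctr,rad)=cv2.minEnclosingCircle(P[:,:2].astype(np.float32)*1000);print("lid mm",ctr,rad)
# black/white-lid: strip front edge row
cv2.imwrite("pics/w4.png",w);np.savez("w4.npz",**c)
E
```

```text
[ 0.50714109 -0.12297394  0.20194589] [-0.4538258   0.08573033 -0.41682683] 7.3
lid mm (556.205078125, -80.51974487304688) 26.274572372436523
```

View pics/w4.png

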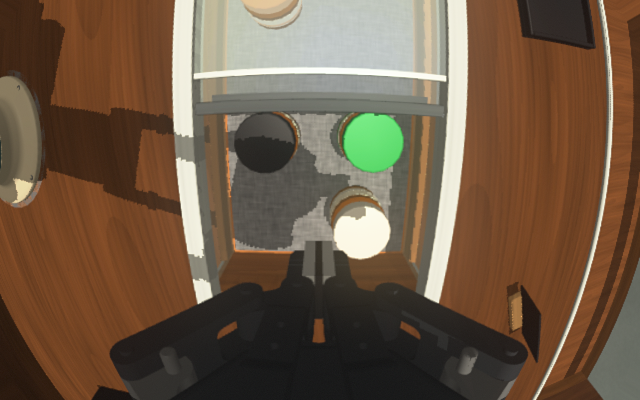

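The full green lid is visible at (372,142), giving world (0.556, -0.0805). The open panel's pull is clear of it, at about row 105. I'll move above the lid and come down.

>>> drive_tool([
  [[0,0,0],[2.4,2.0,0],0],
  [[0,0,0],[2.4,1.9,0],0],
  [[0,0,0],[0,0,0],0],
  [[0,0,0],[0,0,-2.5],0],
  [[0,0,0],[0,0,-2.5],0],
  [[0,0,0],[0,0,-2.0],0],
  [[0,0,0],[0,0,-1.2],0],
  [[0,0,0],[0,0,0],0],
])

```text
clock: 8.35
position: [0.5547, -0.0836, 0.1195]
ee_rot: [-0.001, 0.739, 0.673, -0.001]
contact_force: [0.2, -1.3, 0.4]
width: 0.0001
gripper_force: 0.0
```

>>> drive_tool([
  [[0,0,0],[0,0,0],0],
  [[0,0,0],[0,0,0],0],
  [[0,0,0],[0,0,0],0],
  [[0,0,0],[0,0,0],0],
  [[0,0,0],[0,0,0],0],
  [[0,0,0],[0,0,0],0],
  [[0,0,0],[0,0,0],0],
  [[0,0,0],[0,0,0],0],
])

```text
clock: 9.35
position: [0.5556, -0.0837, 0.1203]
ee_rot: [0.0, 0.739, 0.673, -0.0]
contact_force: [-0.2, 0.3, 0.7]
width: 0.0007
gripper_force: 0.0
```

>>> drive_tool([
  [[0,0,0],[0,0,0],0],
  [[0,0,0],[0,0,0],0],
  [[0,0,0],[0,0,0],0],
  [[0,0,0],[0,0,0],0],
  [[0,0,0],[0,0,0],0],
  [[0,0,0],[0,0,0],0],
  [[0,0,0],[0,0,0],0],
  [[0,0,0],[0,0,0],0],
])

```text
clock: 10.35
position: [0.5556, -0.0837, 0.1203]
ee_rot: [0.0, 0.739, 0.673, 0.0]
contact_force: [-1.1, -0.0, 0.4]
width: 0.0001
gripper_force: 0.0
```

>>> drive_tool([
  [[0,0,0],[0,0,0],0],
  [[0,0,0],[0,0,0],0],
  [[0,0,0],[0,0,0],0],
  [[0,0,0],[0,0,0],0],
])

```text
clock: 10.85
position: [0.5556, -0.0837, 0.1203]
ee_rot: [0.0, 0.739, 0.673, 0.0]
contact_force: [-0.4, -0.0, -0.1]
width: 0.0004
gripper_force: 0.0
```

Held for 2.5 s. Now I'll draw back, straight up first and then away.

>>> drive_tool([
  [[0,0,0],[0,0,2],0],
  [[0,0,0],[0,0,4],0],
  [[0,0,0],[0,0,4],0],
  [[0,0,0],[0,0,4],0],
  [[0,0,0],[-4,0,2],0],
  [[0,0,0],[-5,0,0],0],
  [[0,0,0],[-5,0,0],0],
  [[0,0,0],[-5,0,0],0],
])

```text
clock: 11.85
position: [0.364, -0.0835, 0.2804]
ee_rot: [0.0, 0.739, 0.674, -0.0]
contact_force: [-0.0, 0.0, 0.5]
width: 0.0
gripper_force: 0.0
```

>>> drive_tool([
  [[0,0,0],[-3,4,0],0],
  [[0,0,0],[0,5,0],0],
  [[0,0,0],[0,5,0],0],
  [[0,0,0],[0,5,0],0],
  [[0,0,0],[0,5,0],0],
  [[0,0,0],[0,3,0],0],
  [[0,0,0],[0,0,0],0],
  [[0,0,0],[0,0,0],0],
])

```text
clock: 12.85
position: [0.3354, 0.1857, 0.2802]
ee_rot: [0.0, 0.739, 0.674, -0.0]
contact_force: [-0.5, -0.4, -0.1]
width: 0.0002
gripper_force: 0.0
```

```bash
python3 - <<'E'
from h import *
s=manip.get_state();print(s["position"],s["contact_force"],s["clock"])
cv2.imwrite("pics/t5.png",eyes.get_image("top")[:,:,::-1])
E
```

```text
[0.33538398 0.18569581 0.28024105] [-0.51843196 -0.41041351 -0.11388761] 12.85
```

View pics/t5.png

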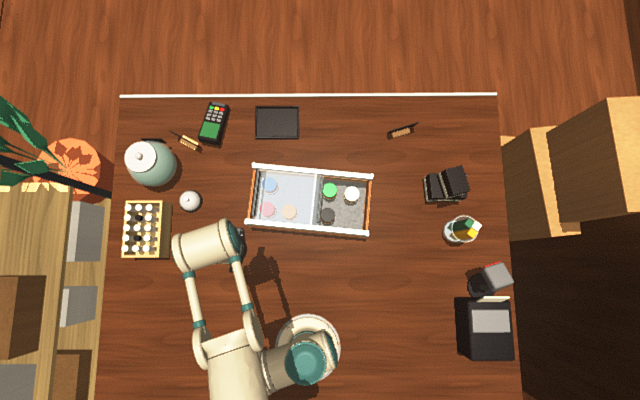

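The right panel is open: its pull is at about (320,187), the green lid at (330,190) is uncovered, and everything else is where it was. The hand is clear, so I'll hand in.

```bash
python3 -c "
from rig import job
print(job.sign_off())"
```

```text
the job is handed in; nothing more can be done
None
```

I pushed the right panel open by about 150 mm, held the closed fingertips about 27 mm above the green lid for 2.5 s, and drew the hand well back; nothing else looked moved in the last picture, and I handed the job in at about 13 s without getting a verdict back.

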